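Alloy check of a ground bracket

TASK

Check the alloy of the freshly ground red bracket: stand it on the plate of the analyser's stand so that its bare spot squarely faces the gun's nose, centred on it and no more than 15 mm away, and let go of it without knocking the nose hard. Then squeeze the gun's red trigger fully in, keep it in for two seconds and let it spring out again. Leave the bracket standing there, and do not push the other things on the bench about.

Things in the scene. Friction and masses are not known exactly. Their poses are not given: they have to be found in the camera images.
- stand: aluminium base plate, fixed, 12 mm thick; the bracket goes on top of it. Origin on the bench straight under the centre of the nose's front face; +y is the way the nose points, -x the way the gun's grip points, z up. It spans x -70 to 60, y -210 to 110 mm; y 0 to 110, before the nose, is free (yellow lines are only paint); a narrow tongue runs under the grip
- nose (a point): centre of the flat front face of the gun's nose (small copper window), 60 mm above the bench; axes as stand, so its +y points straight out of the nose. The nose is a black cone, 42 mm across here, 56 mm at its root, 43 mm back
- grip (a point): where to squeeze, on the back (stand -y) face of the gun's black grip, 60 mm above the bench; axes as stand. The grip runs level along stand x -32 to -138 mm, is 36 mm thick along y, 44 to 76 mm above the bench; at its end, x -138 to -168, a battery foot 62 mm wide, top 86 mm. Fingers can come straight down on both sides, over the 12 mm plate or the bench
- trigger_pad (a point): on the outer (stand +y) face of the red trigger, 50 mm from its hinge, level with grip and 62 mm from it along stand y when out. The trigger is a bar 10 mm thick, 22 mm high, 71 mm long beside the grip, upright hinge at its barrel end (stand x -40, y -106 mm). Pushing this point 12 mm to stand -y brings it to its stop; 50 mm then remain to grip
- trigger (a joint): trigger angle in rad: 0 out (sprung), 0.24 fully squeezed at its stop. The spring takes about 3 N at trigger_pad to start and 11 N fully in; let go, it springs out by itself
- bracket: loose red L bracket, 0.28 to 0.5 kg, standing on its foot. Origin: centre of its underside; z up. Web: 8 mm thick (its x -35 to -27 mm), 60 mm wide along y, 130 mm high. Foot: 8 mm thick, to x +35, a rib under 45 mm high in the corner. Bare round spot on the web's outer (-x) face, away from the foot. Pinch the web across its thickness near its top, so the fingers stay above the gun
- spot (a point): centre of the bare metal spot, 34 mm across, on the web's outer face, 48 mm above the bracket's underside: level with the nose when the bracket stands on the plate; axes as bracket, so its -x points out of the face
- offcut: bystander: bright steel tube offcut standing upright, 48 mm across, 90 mm high; origin at the centre of its underside
- collar: bystander: red ring lying flat, 110 mm across, 40 mm high; origin at the centre of its underside
- tape: bystander: black tape measure case with yellow sides, 75 x 42 x 68 mm high; origin at the centre of its underside
- gun: the yellow and black gun itself (barrel, nose, grip), a pistol shape lying on its side, fixed to the stand: same origin and axes as stand. Yellow barrel x -32 to 32, y -195 to -43 mm, its top 91 mm above the bench (clamp band included), then the black nose; the grip sticks out level to -x

How it is judged:
By the outcome, as a careful person would: the job done as asked, in the order asked, and still so for the second after the job is handed in, with the robot touching nothing.
It also fails if it takes over 48 s, if anything falls off the work surface, if the arm or the gripper's body presses on something with over 40 N, if the wrist force passes 120 N, or if a joint passes its speed limit or range.

ROBOT

A 6-joint arm with a two-finger parallel gripper is mounted at the origin on the work surface. World frame = base frame: x ahead of the robot, y to its left, z up, the work surface at z = 0. Lengths are in m, angles in degrees, forces in N, time in s.
With the tool pointing down it reaches from about 0.25 to 0.725 m from the base axis. Payload 9.7 kg.
Tool frame: the origin (TCP) lies at the very end of the fingers, on their centre line; the grasp point (between the pads) lies 19 mm behind it; y points along the fingers, x is the direction in which the jaws open and shut, and the axes are right-handed (so a half turn about y gives the same grasp; the last joint's range is limited). The gripper opens to 85 mm and grips with 20 to 120 N. Pads are 22 mm wide; open, the fingers measure 114 mm over their backs; the gripper's body (76 mm by 85 mm) begins 54 mm behind the grasp point. The pads swing forward as they close: fully open they stand 13 mm farther back than shut.
Start: joints at [76.948, 4.979, 10.078, 95.1, 0, 90], TCP at [0.124, 0.536, 0.231] pointing down, gripper open.
Joint ranges: [-179.16, 179.16], [-48.56, 103.87], [-65.8, 70.77], [-126.05, 130.52], [-82.76, 87.17], [-180, 180]. Speed limits (degrees/s): [127.2, 127.2, 147.25, 180, 180, 180].

INTERFACE

Orientations are given as [roll, pitch, yaw] about the fixed x, y, z axes, in that order (R = Rz(yaw) Ry(pitch) Rx(roll)).
In Python, from workcell import bot gives the robot as it stands.
- The arm moves only by the shell command python3 -m jog 'ROWS' [FORCE]. ROWS is JSON, a list of rows, each a list of 7 numbers: the closure, from 0 (fully open) to 1 (shut), then the shift along the world's x, y, z in units of 25 mm (1.0 is 25 mm), then the turn, a rotation vector about the world's x, y, z in units of 5 degrees (1.0 is 5 degrees). A call has 1 to 5 rows; each row is the pose to reach, as a shift and turn from the pose commanded when the call began; what a row does not reach only later rows make up. A row lasts 1/10 s, in which the tool goes at most 50 mm and 8.59 degrees, less where a joint would pass 70% of its speed; a pose out of reach is approached as far as the arm can. A call with a gripper value outside its range is refused whole. The fingers move at their own pace and stop on an object; FORCE is the grip in N (left out, the last holds). Time passes only in rows, so rows that repeat a pose let the fingers close. It gives the time, the measured TCP pose, the force and the opening at its end, in the units of the state.
- bot.get_obs(): the state, without advancing time (a new reading comes with each control period).
- bot.camera(name): name is "side" or "top" or "wrist"; returns (picture, depth): 384x512x3 uint8, red, green, blue; 384x512 float32, m along the optical axis (not along the pixel's ray), 0 where there is no reading.
- bot.camera_model(name): a dict with "fx", "fy", "cx", "cy" (pixels), "k1" (the pictures are not rectified: a ray, as slopes to the right and down, at radius r is drawn at 1 + k1 r^2 times it, then the intrinsics apply), "rvec" (rotation vector, rad) and "tvec" (3), from world to camera coordinates, as OpenCV has them; the wrist camera has in their place "tool_from_camera" (4x4, takes a point from camera to tool coordinates, whose origin is the TCP and whose axes are the tool frame's). Camera axes: x right, y down, z forward; pixel columns grow to the right and rows downward; lengths in m; the calibration is good to about 2 mm. A picture is of the moment at which its call begins: read the wrist's pose just before it. camera_model takes no time and is no camera call.
- bot.job_done(): hands the job in, once; it reports no verdict.
Trained networks look in the newest picture that a camera, given by its name, has taken for a name from the list of things; names that differ only in an ending like _2 or _b are one class to them, and where a whole thing is asked for, a point or a joint stands for the part that bears it (a point fixed in the world has none). Each returns a list of dicts, best first, with "conf" (0 to 1); they miss things now and then, are a little off and sometimes report something else, mostly with a low value. They report only what shows in the picture. A call takes as long as a camera call.
- bot.regions_of(camera, label): "pixels" (384x512 bool, what is visible of it) and "point" ([row, column] in pixels, amid what is visible of it).
The state is a dict: "time": time; "q": joint angles; "qd": joint speeds; "joint_efforts": joint torques, N m; "ee_pos": TCP position; "tcp_rot": TCP orientation; "wrist_force": force on the tool from outside, world axes, zero at the start; "torque": the same for the moment, N m; "opening": finger opening in m.
Only numpy, scipy, OpenCV 4.12 (cv2) and the standard library are available. Lean on these libraries where they do the work, as an engineer would, in place of code of your own. Each camera call takes 0.05 s, during which the arm holds its last target. There are 200 camera calls.

## Working session

There is one attempt and no reset: what is moved stays moved. The work goes in short steps, Python scripts to look and compute and a shell command to move; the robot and the scene stay as the last step left them, time stands still between calls to the robot, and variables do not carry over. Pictures are saved under pics/ and viewed, about 8 in all and at most 12, crops included, and the job is handed in when it is done.

```bash
mkdir -p pics
cat > h.py <<'E'
import numpy as np, cv2
from scipy.spatial.transform import Rotation as R
from workcell import bot
def cloud(name, obs=None):
    """picture, world point per pixel (384x512x3, nan where none)"""
    o=bot.get_obs(); im,d=bot.camera(name); m=bot.camera_model(name)
    K=np.array([[m['fx'],0,m['cx']],[0,m['fy'],m['cy']],[0,0,1]])
    v,u=np.mgrid[0:384,0:512]
    p=cv2.undistortPoints(np.stack([u,v],-1).reshape(-1,1,2).astype(np.float64),K,np.array([m['k1'],0,0,0.]))[:,0]
    P=np.c_[p,np.ones(len(p))]*d.reshape(-1,1)
    if 'rvec' in m:
        r=R.from_rotvec(np.ravel(m['rvec'])); W=r.inv().apply(P-np.ravel(m['tvec']))
    else:
        T=np.array(m['tool_from_camera']); W=P@T[:3,:3].T+T[:3,3]
        W=R.from_euler('xyz',o['tcp_rot'],degrees=True).apply(W)+o['ee_pos']
    W[d.ravel()<=0]=np.nan
    return im,W.reshape(384,512,3)
def save(im,f): cv2.imwrite('pics/'+f,im[:,:,::-1])
E
python3 - <<'E'
from h import *
print(bot.get_obs())
for c in ['top','side']:
    im,W=cloud(c); save(im,c+'0.png'); np.save(c+'W.npy',W)
    for l in ['stand','gun','bracket','spot','trigger','trigger_pad','grip','nose','offcut','collar','tape']:
        for r in bot.regions_of(c,l)[:2]:
            p=r['pixels'];w=W[p];w=w[~np.isnan(w[:,0])]
            if len(w)<5: print(c,l,'few');continue
            print(c,l,round(r['conf'],2),r['point'],p.sum(),np.round(np.median(w,0),3),np.round(np.percentile(w,3,axis=0),3),np.round(np.percentile(w,97,axis=0),3))
E
```

```text
{'time': 0.0, 'q': array([ 7.69476732e+01,  5.01094702e+00,  1.00339046e+01,  9.50992214e+01,
       -1.19537090e-03,  9.00013933e+01]), 'qd': array([-0.02648668, -0.00954648,  0.02635386,  0.03324882, -0.01685093,
       -0.00377889]), 'joint_efforts': array([-5.35294857e-04, -5.20386314e+01,  4.64808583e+01,  1.59411225e-02,
       -3.24225834e-05,  2.47266016e-06]), 'ee_pos': array([0.12416621, 0.53556451, 0.23057962]), 'tcp_rot': array([-9.00011972e+01,  7.62637595e-02,  7.69462799e+01]), 'wrist_force': array([-0.41139591,  0.50452765,  0.60961267]), 'torque': array([-0.00785075, -0.00149009, -0.04032427]), 'opening': 0.08523626232810434}
top stand 0.79 [183.4, 293.9] 6711 [ 0.609 -0.14   0.016] [ 0.508 -0.268  0.009] [0.69  0.023 0.092]
top gun 0.77 [169.7, 319.6] 3112 [ 0.624 -0.208  0.086] [ 0.506 -0.271  0.036] [ 0.687 -0.081  0.093]
top bracket 0.83 [193.5, 136.9] 1090 [0.55  0.254 0.011] [0.507 0.215 0.001] [0.579 0.289 0.131]
top spot 0.69 [199.1, 137.6] 1008 [0.55  0.254 0.012] [0.508 0.217 0.005] [0.576 0.286 0.131]
top trigger 0.69 [190.6, 314.9] 126 [ 0.573 -0.192  0.0
[... 1391 characters left out ...]
d 0.55 [219.3, 278.0] 131 [ 0.571 -0.194  0.065] [ 0.54  -0.204  0.041] [ 0.605 -0.148  0.072]
side grip 0.98 [220.7, 295.2] 2103 [ 0.613 -0.233  0.077] [ 0.493 -0.28   0.046] [ 0.683 -0.1    0.091]
side nose 0.58 [218.4, 291.6] 2135 [ 0.612 -0.233  0.077] [ 0.494 -0.28   0.045] [ 0.682 -0.095  0.091]
side offcut 0.6 [153.7, 263.5] 310 [0.726 0.216 0.053] [0.709 0.206 0.001] [0.754 0.308 0.089]
side collar 0.92 [296.5, 306.5] 1698 [ 0.491 -0.448  0.037] [ 0.441 -0.492  0.004] [ 0.539 -0.393  0.041]
side collar 0.69 [223.4, 287.3] 4239 [ 0.603 -0.227  0.053] [ 0.494 -0.278  0.006] [0.691 0.014 0.091]
side tape 0.69 [142.5, 231.5] 220 [0.653 0.372 0.047] [0.626 0.366 0.005] [0.684 0.409 0.07 ]
```

Run:
```python
import cv2,numpy as np
a=cv2.imread('pics/top0.png');b=cv2.imread('pics/side0.png')
cv2.imwrite('pics/m0.png',np.vstack([cv2.resize(a[100:300,60:460],(800,400))[:, :],])); 
cv2.imwrite('pics/m1.png',cv2.resize(b[100:340,150:400],None,fx=2.4,fy=2.4))
W=np.load('topW.npy')
# web top pts
z=W[...,2]
m=(z>.12)&(z<.14)&(abs(W[...,0]-.55)<.08)&(abs(W[...,1]-.25)<.08)
p=W[m][:,:2];print('webtop',len(p),p.mean(0),cv2.minAreaRect(p.astype(np.float32)*1000))
m=(z>.003)&(z<.013)&(abs(W[...,0]-.55)<.08)&(abs(W[...,1]-.25)<.08)
p=W[m][:,:2];print('foot',len(p),p.mean(0),cv2.minAreaRect(p.astype(np.float32)*1000))
m=(z>.009)&(z<.016)&(W[...,0]>.42)&(W[...,0]<.76)&(W[...,1]<.06)&(W[...,1]>-.33)
p=W[m][:,:2];print('plate',len(p),cv2.minAreaRect(p.astype(np.float32)*1000),cv2.boxPoints(cv2.minAreaRect(p.astype(np.float32)*1000)))
m=(z>.08)&(z<.1)&(W[...,0]>.42)&(W[...,0]<.76)&(W[...,1]<.06)&(W[...,1]>-.33)
p=W[m][:,:2];r=cv2.minAreaRect(p.astype(np.float32)*1000);print('barrel',r,cv2.boxPoints(r))
```

```text
webtop 121 [0.56276001 0.26500001] ((563.0098266601562, 266.3416442871094), (8.89531421661377, 60.29435729980469), 36.48214340209961)
foot 706 [0.53869271 0.24274205] ((548.9447631835938, 249.50991821289062), (159.05067443847656, 157.4333038330078), 89.69346618652344)
plate 3288 ((574.340087890625, -135.5233612060547), (240.43157958984375, 319.81207275390625), 17.110633850097656) [[ 412.39807   -18.064636]
 [ 506.49243  -323.7213  ]
 [ 736.2821   -252.98209 ]
 [ 642.18774    52.67459 ]]
barrel ((581.3168334960938, -183.7600860595703), (200.4263916015625, 197.01585388183594), 16.301328659057617) [[ 457.48224  -117.341034]
 [ 512.7824   -306.43658 ]
 [ 705.1514   -250.17914 ]
 [ 649.85126   -61.083588]]
```

View pics/m0.png

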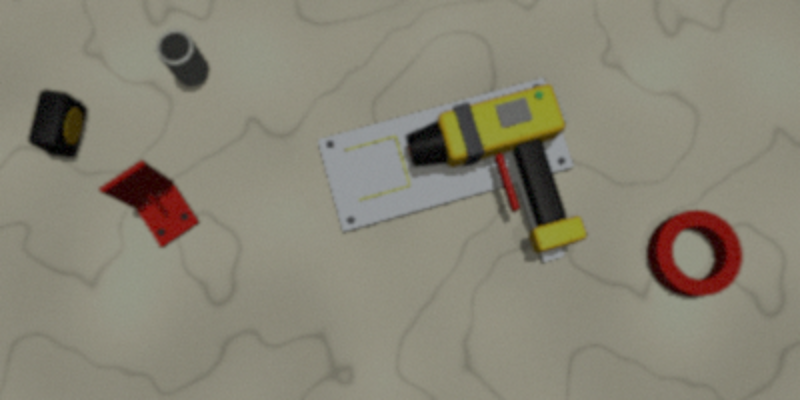

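View pics/m1.png

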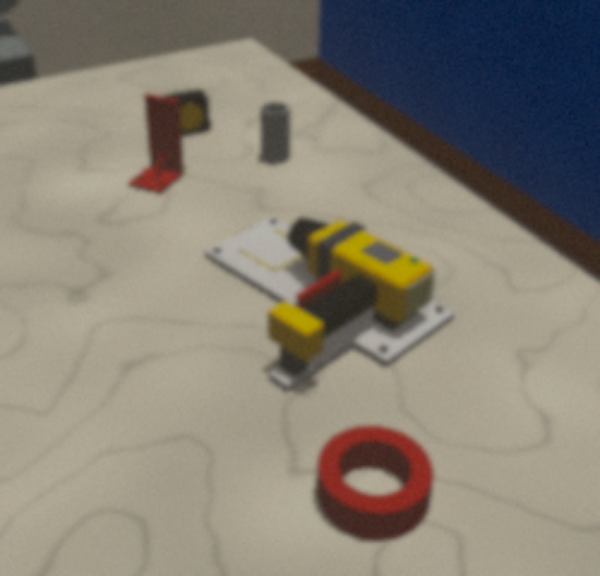

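The top view shows the gun with its nose to the left (~(410,150)), the plate free in front of it, and the bracket at ~(150,200) with its web on the upper-left edge. The side view agrees. The bracket's web top is at about (0.563, 0.266), with its thickness axis at 36.5°. I'm going above it now.

```bash
python3 -m jog '[[0,2,-1.2,0.3,0,0,-1],[0,4,-2.4,0.6,0,0,-2],[0,5.85,-3.6,0.8,0,0,-2.7],[0,5.85,-3.6,0.8,0,0,-2.7]]'
python3 -m jog '[[0,2,-1.2,0,0,0,-1],[0,4,-2.4,0,0,0,-2],[0,5.85,-3.6,0,0,0,-2.7],[0,5.85,-3.6,0,0,0,-2.7]]'
python3 -m jog '[[0,2,-1.2,0,0,0,-1],[0,4,-2.4,0,0,0,-2],[0,5.86,-3.6,0,0,0,-2.7],[0,5.86,-3.6,0,0,0,-2.7],[0,5.86,-3.6,0,0,0,-2.7]]'
cat > br.py <<'E'
from h import *
im,W=cloud('wrist'); save(im,'w1.png'); z=W[...,2]
q=[r for r in bot.regions_of('wrist','bracket')]
print([(r['conf'],r['point'],r['pixels'].sum()) for r in q])
m=(z>.122)&(z<.14)&(abs(W[...,0]-.56)<.06)&(abs(W[...,1]-.26)<.06)
p=W[m];print(len(p),p.mean(0),cv2.minAreaRect((p[:,:2]*1000).astype(np.float32)))
o=bot.get_obs();print(o['time'],o['ee_pos'],o['tcp_rot'],o['q'])
E
python3 br.py
```

```text
time: 1.6
ee_pos: [0.273, 0.444, 0.252]
tcp_rot: [-90.0, -0.0, 63.2]
wrist_force: [-0.1, 0.8, 0.0]
opening: 0.0855
time: 2.0
ee_pos: [0.4195, 0.3535, 0.2511]
tcp_rot: [-90.0, 0.0, 49.7]
wrist_force: [-0.8, 0.6, -0.0]
opening: 0.0852
time: 2.5
ee_pos: [0.5654, 0.2637, 0.2501]
tcp_rot: [-90.0, 0.1, 36.2]
wrist_force: [-0.8, 1.6, -0.1]
opening: 0.0852
[(0.71, [152.8, 242.4], np.int64(3169))]
630 [0.56045198 0.26767168 0.13028304] ((561.1949462890625, 266.1827392578125), (7.510537147521973, 59.98647689819336), 36.41331481933594)
2.6 [0.56319128 0.26563176 0.25095401] [-8.99766841e+01  3.84581237e-02  3.64020951e+01] [2.52440609e+01 1.60544653e+01 2.50233015e+01 9.90110794e+01
 1.54328925e-02 7.88419679e+01]
```

Run:
```python
from h import *
W=np.load('topW.npy').reshape(-1,3); W=W[~np.isnan(W[:,0])]
W=W[(W[:,0]>.42)&(W[:,0]<.76)&(W[:,1]<.06)&(W[:,1]>-.33)]
bar=W[(W[:,2]>.078)&(W[:,2]<.1)]; pl=W[(W[:,2]>.0085)&(W[:,2]<.016)]
def cost(a):
    a=np.deg2rad(a); ex=np.array([np.cos(a),np.sin(a)]); ey=np.array([-ex[1],ex[0]])
    return ex,ey
from scipy.optimize import minimize
def occ(v):  # plate+gun model: count points inside rect minus outside
    ex,ey=cost(v[2]); 
    p=pl[:,:2]-v[:2]; x=p@ex*1e3;y=p@ey*1e3
    d=np.maximum(np.maximum(-70-x,x-60),np.maximum(-210-y,y-110)).clip(0)
    free=(y>0)
    q=bar[:,:2]-v[:2]; X=q@ex*1e3;Y=q@ey*1e3
    D=np.maximum(np.maximum(-32-X,X-32),np.maximum(-195-Y,Y+43)).clip(0)
    foot=np.maximum(np.maximum(-168-X,X+138),0*X).clip(0)
    return np.minimum(d,8).mean()+np.minimum(np.minimum(D,foot),8).mean()
best=None
for a in [12,15,18]:
    r=minimize(occ,[.625,-.075,a],method='Nelder-Mead',options=dict(initial_simplex=[[.625,-.075,a],[.64,-.075,a],[.625,-.06,a],[.63,-.08,a+4]],maxiter=2000,xatol=1e-4,fatol=1e-4))
    print(r.x,r.fun)
    if best is None or r.fun<best.fun: best=r
v=best.x; ex,ey=cost(v[2]); p=W[:,:2]-v[:2]; x=p@ex*1e3;y=p@ey*1e3
def ext(m): print(m.sum(),np.percentile(x[m],[1,5,95,99]).round(1),np.percentile(y[m],[1,5,95,99]).round(1))
z=W[:,2]
ext((z>.0085)&(z<.016)&(y>10)); ext((z>.078)&(x>-60)); ext((z>.078)&(x<-120))
ext((z>.04)&(z<.08)&(x>-125)&(x<-60))
```

```text
[ 0.61551218 -0.06722114 17.14759609] 1.2881214040576099
[ 0.61551217 -0.06722111 17.14762537] 1.2881214035321404
[ 0.61551207 -0.06722113 17.14765763] 1.288121399592735
1668 [-68.4 -63.5  53.7  59. ] [ 10.9  14.6 101.9 105.7]
1785 [-33.3 -29.9  27.1  30.5] [-198.8 -189.2  -24.    -8.8]
324 [-167.3 -166.2 -138.4 -127.6] [-177.2 -173.6 -119.6 -117.2]
518 [-124.2 -121.2  -63.2  -60.6] [-165.4 -162.5 -104.9 -104.1]
```

```bash
python3 -m jog '[[0,-0.08,0,-2,0,0,0],[0,-0.08,0,-4,0,0,0],[0,-0.08,0,-5.5,0,0,0],[0,-0.08,0,-6.1,0,0,0],[0,-0.08,0,-6.1,0,0,0]]' 60
python3 -m jog '[[1,0,0,0,0,0,0],[1,0,0,0,0,0,0],[1,0,0,0,0,0,0],[1,0,0,0,0,0,0],[1,0,0,0,0,0,0]]' 60
python3 -m jog '[[1,0,0,0,0,0,0],[1,0,0,0,0,0,0],[1,0,0,0,0,0,0],[1,0,0,0,0,0,0]]' 60
```

```text
time: 3.1
ee_pos: [0.5595, 0.2662, 0.0975]
tcp_rot: [-90.0, 0.2, 36.5]
wrist_force: [-0.8, 0.2, -0.3]
opening: 0.0853
time: 3.6
ee_pos: [0.5615, 0.2659, 0.0994]
tcp_rot: [-90.0, -0.0, 36.4]
wrist_force: [-0.0, 0.6, 0.6]
opening: 0.0122
time: 4.0
ee_pos: [0.5615, 0.2659, 0.099]
tcp_rot: [-90.0, -0.0, 36.4]
wrist_force: [1.6, 1.4, 2.1]
opening: 0.007
```

```bash
python3 -m jog '[[1,0,0,1,0,0,0],[1,0,0,2.5,0,0,0],[1,0,0,4,0,0,0],[1,0,0,6,0,0,0],[1,0,0,6,0,0,0]]'
python3 -m jog '[[1,0.05,-0.5,0,0,0,-1.5],[1,0.1,-1,0,0,0,-3],[1,0.2,-2,0,0,0,-4.5],[1,0.3,-3,0,0,0,-6],[1,0.33,-3.1,0,0,0,-7.3]]'
python3 -m jog '[[1,0.05,-0.5,0,0,0,-1.5],[1,0.1,-1,0,0,0,-3],[1,0.2,-2,0,0,0,-4.5],[1,0.3,-3,0,0,0,-6],[1,0.33,-3.1,0,0,0,-7.3]]'
python3 -m jog '[[1,0.05,-0.5,0,0,0,-1.5],[1,0.1,-1,0,0,0,-3],[1,0.2,-2,0,0,0,-4.5],[1,0.3,-3.1,0,0,0,-6],[1,0.33,-3.1,0,0,0,-7.3]]'
python3 -m jog '[[1,0,0,0,0,0,0],[1,0,0,0,0,0,0]]'
python3 - <<'E'
from h import *
im,W=cloud('wrist'); save(im,'w2.png'); np.save('w2W.npy',W)
o=bot.get_obs();print(o['time'],o['ee_pos'],o['tcp_rot'],o['q'],o['opening'])
for l in ['gun','stand','trigger','bracket']:
    for r in bot.regions_of('wrist',l)[:1]:
        w=W[r['pixels']]; print(l,r['conf'],r['point'],r['pixels'].sum(),np.nanmedian(w,0),np.nanpercentile(w,3,axis=0),np.nanpercentile(w,97,axis=0))
E
```

```text
time: 4.5
ee_pos: [0.5623, 0.2663, 0.2556]
tcp_rot: [-90.1, -0.5, 36.4]
wrist_force: [1.1, -0.2, -2.9]
opening: 0.0065
time: 5.0
ee_pos: [0.5692, 0.1857, 0.2474]
tcp_rot: [-90.1, 0.1, -0.5]
wrist_force: [-0.1, -0.1, -3.9]
opening: 0.007
time: 5.5
ee_pos: [0.5773, 0.1083, 0.2473]
tcp_rot: [-90.1, 0.1, -37.0]
wrist_force: [-0.5, 0.7, -3.7]
opening: 0.0065
time: 6.0
ee_pos: [0.5855, 0.0305, 0.2472]
tcp_rot: [-90.2, -0.0, -73.5]
wrist_force: [0.8, 0.7, -4.3]
opening: 0.0069
time: 6.2
ee_pos: [0.5856, 0.0334, 0.2478]
tcp_rot: [-90.1, 0.0, -72.9]
wrist_force: [-0.3, -0.0, -2.6]
opening: 0.0071
6.25 [0.58566031 0.03363482 0.24803209] [-9.00726760e+01  2.13685532e-02 -7.28486383e+01] [3.28530265e+00 1.06644960e+01 1.82746551e+01 9.76858382e+01
 3.32880787e-03 1.66133925e+02] 0.006852874483213329
gun 0.61 [186.9, 465.1] 14612 [ 0.62179913 -0.1735687   0.0842351 ] [ 0.50601329 -0.26174441  0.05273865] [ 0.67586884 -0.07318259  0.09196761]
stand 0.69 [175.1, 422.0] 32446 [ 0.6179221  -0.12339406  0.01420156] [ 0.51052733 -0.25207422  0.01102989] [0.70018981 0.02280371 0.09144939]
trigger 0.94 [233.1, 450.5] 880 [ 0.57686856 -0.19011129  0.06818214] [ 0.54428912 -0.20162536  0.05407567] [ 0.60787785 -0.18045917  0.07247794]
bracket 0.76 [202.0, 240.1] 9297 [0.5850084  0.05122673 0.15783569] [0.54766974 0.02659657 0.15578604] [0.61473801 0.09506136 0.27989433]
```

View pics/w2.png

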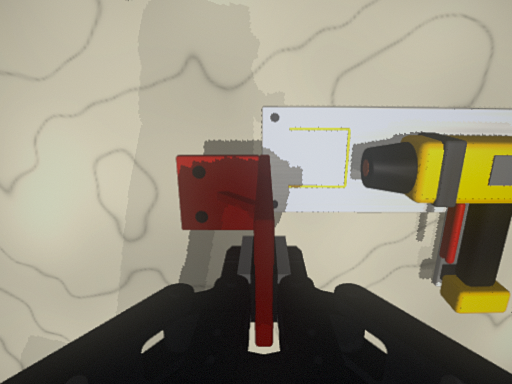

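The wrist view lines up well with the stand: the nose face is at ~(363,165), the plate edges are at rows 107 and 212, and the bracket hangs straight in the fingers. I'm fitting the stand frame from this view.

```bash
cat > fit.py <<'E'
from h import *
W=np.load('w2W.npy'); im=cv2.imread('pics/w2.png')[:,:,::-1].astype(int)
z=W[...,2]
pl=(z>.008)&(z<.017)&(im.min(2)>150)&(im[...,2]>im[...,0]-5)
lines=[]
for side in (0,1):
    pts=[]
    for u in range(300,405,2):
        v=np.where(pl[95:225,u])[0]+95
        if len(v)>20: pts.append(W[(v[0] if side==0 else v[-1]),u])
    pts=np.array(pts); 
    l=cv2.fitLine(pts[:,:2].astype(np.float32),cv2.DIST_HUBER,0,.0005,.0001).ravel(); l[:2]*=np.sign(l[1]); lines.append(l)
    print('edge',side,l,np.rad2deg(np.arctan2(l[1],l[0]))-90,pts[:,2].mean())
# barrel direction: yellow/grey top band
yaw=np.mean([np.rad2deg(np.arctan2(l[1],l[0]))-90 for l in lines])
a=np.deg2rad(yaw); ex=np.array([np.cos(a),np.sin(a)]); ey=np.array([-ex[1],ex[0]])
xs=[l[2:]@ex for l in lines]; print('x edges',xs,'width',abs(xs[0]-xs[1]))
X0=np.mean(xs)+.005
P=W.reshape(-1,3); x=P[:,:2]@ex-X0; y=P[:,:2]@ey
n=(abs(x)<.012)&(P[:,2]>.055)&(P[:,2]<.1)&(y<.0)
yy=y[n]; print('nose front y pcts',np.percentile(yy,[95,98,99,99.5,100]))
d=(abs(x)<.035)&(P[:,2]>.025)&(P[:,2]<.1)&(y<.0); print('x ctr nose', [ (round(t,3),round(float((x[d&(abs(y-t)<.002)].min()+x[d&(abs(y-t)<.002)].max())/2),4),int((d&(abs(y-t)<.002)).sum())) for t in yy.max()-np.arange(.005,.12,.01)])
pf=(P[:,2]>.009)&(P[:,2]<.016)&(abs(x)<.055); print('plate front y',np.percentile(y[pf],[98,99,99.8]))
h=[(int(t),np.round(np.nanmax(P[(abs(x)<.01)&(abs(y-yy.max()+t/1000)<.001),2]),3)) for t in (1,4,8,20,38,42,44,46,48,52)]; print('profile (mm back, z)',h)
Y0=np.percentile(yy,99.5); O=ex*X0+ey*Y0; print('O',O,'yaw',yaw)
xm=(x)*1e3; ym=(y-Y0)*1e3
for lo,hi in ((-130,-110),(-105,-95),(-95,-85),(-85,-75)):
    m=(xm>lo)&(xm<hi)&(P[:,2]>.05)&(P[:,2]<.09)&(ym<-60); t=ym[m]; print(lo,'y span',np.percentile(t,[1,99]), np.histogram(t,bins=np.arange(-175,-85,5))[0])
m=(xm<-130)&(P[:,2]>.075); print('foot x',np.percentile(xm[m],[2,98]),'y',np.percentile(ym[m],[2,98]))
E
python3 fit.py
```

```text
edge 0 [-0.27747574  0.96073264  0.6698055  -0.04804885] 16.109604 0.012009231743777356
edge 1 [-0.29369834  0.95589817  0.54786545 -0.08241725] 17.079498 0.012252040523790404
x edges [np.float32(0.6281854), np.float32(0.5015086)] width 0.1266768
nose front y pcts [-0.24398855 -0.24339889 -0.24309735 -0.24290445 -0.24260894]
x ctr nose [(np.float64(-0.248), 0.0003, 169), (np.float64(-0.258), 0.0007, 186), (np.float64(-0.268), 0.0013, 200), (np.float64(-0.278), 0.0005, 218), (np.float64(-0.288), 0.0004, 451), (np.float64(-0.298), 0.0015, 264), (np.float64(-0.308), 0.001, 426), (np.float64(-0.318), 0.0014, 284), (np.float64(-0.328), 0.0012, 177), (np.float64(-0.338), 0.002, 270), (np.float64(-0.348), 0.0021, 265), (np.float64(-0.358), 0.0023, 284)]
plate front y [-0.13983935 -0.13631267 -0.1337906 ]
profile (mm back, z) [(1, np.float64(0.081)), (4, np.float64(0.083)), (8, np.float64(0.085)), (20, np.float64(0.085)), (38, np.float64(0.088)), (42, np.float64(0.089)), (44, np.float64(0.088)), (46, np.float64(0.089)), (48, np.float64(0.089)), (52, np.float64(0.091))]
O [ 0.61548556 -0.0700407 ] yaw 16.594551
-130 y span [-161.86773816 -127.73986209] [  0   0  22  47  67  64  69  59  99 222   0   0   0   0   0   0   0]
-105 y span [-160.79753437 -101.93920757] [  0   0   9  29  30  37  34  34  52 109   0   0   3  27  93   0   0]
-95 y span [-160.61215228 -101.81500327] [  0   0  11  25  41  30  35  31  51 120   0   0   1  32  95   0   0]
-85 y span [-161.44068192 -101.91491543] [  0   0  13  29  39  39  36  33  46 125   0   0   4  33  93   0   0]
foot x [-163.80950554 -131.89840244] y [-174.37002388 -115.81310311]
```

```bash
python3 -m jog '[[1,0.36,-1.27,0,0,0,0],[1,0.73,-2.54,0,0,0,0],[1,0.73,-2.54,-1.5,0,0,0],[1,0.73,-2.54,-3,0,0,0],[1,0.73,-2.54,-4.5,0,0,0]]'
python3 -m jog '[[1,0,0,-0.7,0,0,0],[1,0,0,-0.7,0,0,0],[1,0,0,-0.7,0,0,0]]'
cat > chk.py <<'E'
from h import *
import sys
im,W=cloud('wrist'); save(im,sys.argv[1]+'.png'); np.save(sys.argv[1]+'.npy',W)
o=bot.get_obs();print(o['time'],o['ee_pos'],o['tcp_rot'],o['wrist_force'])
P=W.reshape(-1,3); a=np.deg2rad(16.9); ex=np.array([np.cos(a),np.sin(a)]); ey=np.array([-ex[1],ex[0]]); O=np.array([.616,-.070])
x=(P[:,:2]-O)@ex*1e3;y=(P[:,:2]-O)@ey*1e3;z=P[:,2]*1e3
def s(n,m): print(n,m.sum(),'x',np.percentile(x[m],[1,50,99]).round(1),'y',np.percentile(y[m],[1,50,99]).round(1),'z',np.percentile(z[m],[1,50,99]).round(1)) if m.sum()>5 else print(n,m.sum())
s('nose front',(abs(x)<12)&(z>55)&(z<95)&(y<3)&(y>-30))
s('nose sides',(abs(x)<40)&(z>40)&(z<95)&(y<2)&(y>-30))
red=(im[...,0].ravel()>1.8*im[...,1].ravel())&(im[...,0].ravel()>50)
s('bracket web',red&(z>60)&(z<250)&(y>3)&(abs(x)<50)); s('foot',red&(z>10)&(z<60)&(y>3)&(abs(x)<50))
t=red&(x<-45)&(z>50); s('trigger',t)
s('grip',(x<-60)&(x>-125)&(z>60)&(z<85)&(y<-115))
e=(o['ee_pos'][:2]-O); print('tcp in stand',e@ex*1e3,e@ey*1e3)
E
python3 chk.py w3
```

```text
time: 6.95
ee_pos: [0.6042, -0.0303, 0.135]
tcp_rot: [-90.0, -0.0, -73.0]
wrist_force: [-0.6, 0.1, -3.7]
opening: 0.0071
time: 7.25
ee_pos: [0.6044, -0.03, 0.1196]
tcp_rot: [-90.0, -0.0, -73.0]
wrist_force: [1.0, -0.2, -3.1]
opening: 0.0071
7.3 [ 0.60486874 -0.03003766  0.12047965] [-8.98886651e+01 -3.80987731e-02 -7.30156941e+01] [-0.00733189  0.01648333 -3.14248335]
nose front 2156 x [-11.6   1.5  11.8] y [-29.7 -13.    0.4] z [58.2 82.2 86.3]
nose sides 4134 x [-19.6   6.6  24.2] y [-29.7 -13.9   0.4] z [48.4 79.3 86. ]
bracket web 2812 x [-27.6  10.9  30.6] y [37.5 41.3 44.9] z [112.9 150.9 152.3]
foot 5319 x [-28.5   3.6  29.9] y [ 47.4  74.9 105.1] z [27.4 29.  56.8]
trigger 1626 x [-104.4  -74.9  -45.9] y [-109.8 -102.3 -100.7] z [54.2 68.7 72.4]
grip 2270 x [-122.4  -92.7  -60.8] y [-146.3 -129.6 -126.6] z [60.3 73.9 77.5]
tcp in stand 0.966598992127089 41.47239316243453
```

View pics/w3.png

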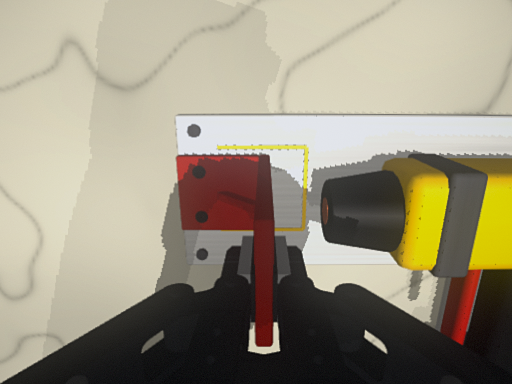

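Run:
```python
from h import *
from scipy.optimize import least_squares
P=np.load('w3.npy').reshape(-1,3); a=np.deg2rad(16.9); ex=np.array([np.cos(a),np.sin(a)]); ey=np.array([-ex[1],ex[0]]); O=np.array([.616,-.070])
x=(P[:,:2]-O)@ex*1e3;y=(P[:,:2]-O)@ey*1e3;z=P[:,2]*1e3
m=(abs(x)<32)&(z>45)&(z<95)&(y<-2)&(y>-38); x,y,z=x[m],y[m],z[m]
f=lambda v: np.hypot(x-v[0]-v[1]*(y+20),z-v[2])-(21-y*7/43)*1-v[3]
r=least_squares(f,[0,0,60,0],loss='soft_l1'); print(r.x,'yaw corr',-np.rad2deg(r.x[1]),'x at front',r.x[0]+20*r.x[1],np.abs(f(r.x)).mean())
```

```text
[-4.63405567e-01  4.29843115e-04  6.04575965e+01 -2.34845534e-01] yaw corr -0.024628196339881114 x at front -0.45480870438453097 0.44278403402179334
```

```bash
python3 -m jog '[[1,0.1,-0.4,0,0,0,0],[1,0.2,-0.8,0,0,0,0],[1,0.284,-1.126,0,0,0,0],[1,0.284,-1.126,-0.2,0,0,0],[1,0.284,-1.126,-0.3,0,0,0]]'
python3 -m jog '[[1,0,0,-0.03,0,0,0],[1,0,0,-0.06,0,0,0],[1,0,0,-0.06,0,0,0]]'
python3 chk.py w4
```

```text
time: 7.8
ee_pos: [0.6113, -0.059, 0.1109]
tcp_rot: [-90.0, -0.0, -73.1]
wrist_force: [0.8, -10.3, 19.9]
opening: 0.0069
time: 8.1
ee_pos: [0.6116, -0.0588, 0.111]
tcp_rot: [-89.9, -0.1, -73.1]
wrist_force: [-1.5, -4.6, 5.2]
opening: 0.007
8.15 [ 0.61157863 -0.05879266  0.11102631] [-89.93203463  -0.10185027 -73.05731216] [-1.77815379 -5.44935267  5.52461447]
nose front 2094 x [-11.8   1.7  11.8] y [-29.6 -14.7   0.4] z [64.3 82.4 86.3]
nose sides 3924 x [-19.4   7.7  24.3] y [-29.7 -15.7   0.3] z [54.7 80.1 86.1]
bracket web 2969 x [-29.   11.   29.1] y [ 7.9 11.7 15.2] z [ 92.3 142.3 143.7]
foot 5266 x [-29.7   1.8  28.1] y [17.5 44.6 75.4] z [18.8 20.5 48.8]
trigger 1015 x [-83.7 -64.7 -45.4] y [-109.8 -102.4 -100.9] z [54.9 69.2 72.4]
grip 2941 x [-109.   -80.6  -60.5] y [-161.  -139.5 -126.8] z [60.7 76.1 77.8]
tcp in stand -0.9724267974410934 12.008631524296916
```

```bash
python3 -m jog '[[0.7,0,0,0,0,0,0],[0.4,0,0,0,0,0,0],[0,0,0,0,0,0,0],[0,0,0,0,0,0,0],[0,0,0,0,0,0,0]]'
python3 -m jog '[[0,0,0,1,0,0,0],[0,0,0,2.5,0,0,0],[0,0,0,4,0,0,0],[0,0,0,4,0,0,0]]'
python3 chk.py w5
```

```text
time: 8.65
ee_pos: [0.6113, -0.0582, 0.1097]
tcp_rot: [-90.0, 0.0, -73.0]
wrist_force: [-0.2, -0.3, 0.0]
opening: 0.0787
time: 9.05
ee_pos: [0.6128, -0.0585, 0.2156]
tcp_rot: [-89.6, -0.2, -73.1]
wrist_force: [0.0, -0.1, 0.4]
opening: 0.0854
9.1 [ 0.61242244 -0.05841592  0.21268738] [-89.73960216  -0.10254424 -73.04863846] [-0.22108913 -0.08141826 -0.23240909]
nose front 911 x [-11.7   1.1  11.7] y [-29.9 -14.7   0.1] z [65.7 82.6 86.3]
nose sides 1691 x [-20.7   5.4  24. ] y [-29.7 -15.4  -0.1] z [60.1 80.1 86.1]
bracket web 822 x [-29.6   2.1  28.8] y [ 7.8 11.5 15. ] z [140.4 142.3 143.7]
foot 2762 x [-29.8   1.7  28.4] y [17.3 44.8 75.4] z [18.5 20.4 48.6]
trigger 297 x [-80.8 -60.9 -45.1] y [-110.6 -105.1 -101.8] z [64.7 70.6 72.6]
grip 1743 x [-122.2  -83.7  -60.4] y [-161.2 -143.8 -127.2] z [61.2 76.3 77.9]
tcp in stand -0.05553618993284873 12.123810777468192
```

View pics/w5.png

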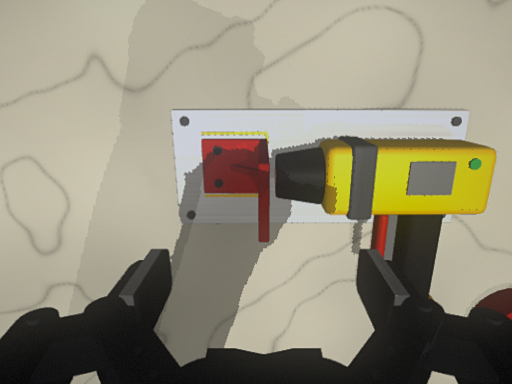

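The bracket stands free with its face ~8 mm from the nose and centred within about 1 mm. The web is at (264,190) and the nose at (276,175). Next, the trigger.

```bash
python3 -m jog '[[0,-0.45,-1.7,0,0,0,0],[0,-0.9,-3.4,0,0,0,0],[0,-1.35,-5.1,0,0,0,0],[0,-1.75,-6.64,0,0,0,0],[0,-1.75,-6.64,0,0,0,0]]'
python3 -m jog '[[0,0,0,-0.5,0,0,0],[0,0,0,-0.5,0,0,0]]'
python3 chk.py w6
```

```text
time: 9.6
ee_pos: [0.5659, -0.2283, 0.2081]
tcp_rot: [-90.1, 0.0, -73.3]
wrist_force: [-0.3, 0.7, -0.8]
opening: 0.0851
time: 9.8
ee_pos: [0.567, -0.2234, 0.1943]
tcp_rot: [-90.2, 0.1, -73.0]
wrist_force: [0.0, 0.5, -0.2]
opening: 0.0855
9.85 [ 0.56721756 -0.22311317  0.19525344] [-90.12331686   0.11588597 -72.98660284] [-0.40117469 -0.38892105  0.81773206]
nose front 1142 x [-11.5   0.1  11.8] y [-29.6 -15.9  -1.2] z [77.9 82.7 86.4]
nose sides 1978 x [-23.2  -1.   21.4] y [-29.7 -16.5  -1.2] z [66.5 80.9 86.1]
bracket web 4248 x [-28.3   0.   26.6] y [ 6.1  7.4 14.3] z [ 75.  123.8 143.5]
foot 3
trigger 799 x [-108.   -77.4  -45.7] y [-195.3 -107.3 -102.6] z [ 64.6  70.7 250.7]
grip 3030 x [-124.3  -90.8  -60.4] y [-163.  -145.3 -128.1] z [70.  76.  77.8]
tcp in stand -91.18603477711127 -132.31959407223775
```

View pics/w6.png

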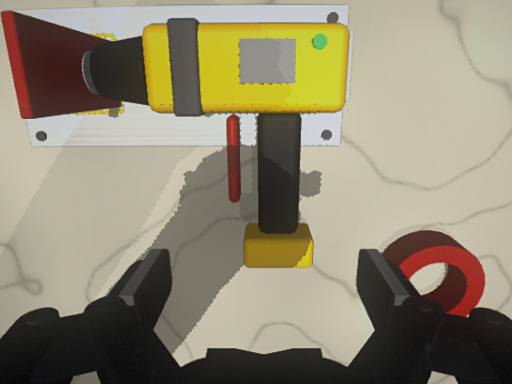

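```bash
python3 -m jog '[[0,0,0,-2,0,0,0],[0,0,0,-3.5,0,0,0],[0,0,0,-5,0,0,0],[0,0,0,-5.8,0,0,0],[0,0,0,-6.2,0,0,0]]' 40
python3 -m jog '[[0,0,0,0,0,0,0],[0,0.05,-0.17,0,0,0,0],[0,0.05,-0.17,0,0,0,0]]' 40
python3 chk.py w7
```

```text
time: 10.35
ee_pos: [0.5667, -0.2227, 0.0396]
tcp_rot: [-90.2, 0.1, -73.0]
wrist_force: [0.5, 0.9, 0.7]
opening: 0.0855
time: 10.65
ee_pos: [0.5699, -0.2292, 0.0441]
tcp_rot: [-89.9, -0.1, -73.0]
wrist_force: [-0.6, -0.2, -0.1]
opening: 0.0856
10.7 [ 0.56972681 -0.22911835  0.04384834] [-8.98950859e+01 -8.68735531e-02 -7.30599030e+01] [ 0.70487135 -0.74820352  0.52687785]
nose front 0
nose sides 0
bracket web 0
foot 0
trigger 4032 x [-107.3  -73.1  -45.7] y [-111.4 -108.6 -102.4] z [54.9 70.3 72.4]
grip 12916 x [-121.1  -86.5  -60.5] y [-193.6 -147.5 -127.9] z [63.3 76.2 83.6]
tcp in stand -90.53086489670478 -138.79488078689204
```

```bash
python3 -m jog '[[0,0,0,-0.2,0,0,0],[0.2,0,0,-0.2,0,0,0],[0.3,0,0,-0.2,0,0,0],[1,0,0,-0.2,0,0,0],[1,0,0,-0.2,0,0,0]]' 40
python3 -m jog '[[1,0,0,0,0,0,0],[1,0,0,0,0,0,0],[1,0,0,0,0,0,0]]' 40
python3 chk.py w8
```

```text
time: 11.2
ee_pos: [0.5686, -0.2281, 0.038]
tcp_rot: [-90.0, 0.0, -73.0]
wrist_force: [-4.1, 1.5, 6.7]
opening: 0.0502
time: 11.5
ee_pos: [0.5687, -0.2281, 0.0381]
tcp_rot: [-90.0, 0.0, -73.0]
wrist_force: [-2.5, 2.6, 6.7]
opening: 0.05
11.55 [ 0.56864832 -0.22816409  0.03806759] [-8.99754978e+01  4.65494788e-02 -7.30239297e+01] [-2.900667    2.28121852  6.14966676]
nose front 0
nose sides 0
bracket web 0
foot 0
trigger 4645 x [-104.9  -71.8  -45.5] y [-126.6 -116.4 -105.6] z [55.1 70.2 72.4]
grip 15064 x [-116.2  -84.9  -60.5] y [-174.6 -143.2 -115.8] z [61.8 76.  81.9]
tcp in stand -91.28537892412096 -137.5683113545786
```

View pics/w8.png

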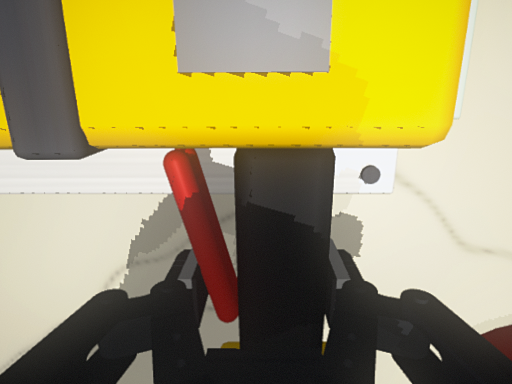

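The opening is 50.0 mm and the red bar (200,240) is swung against the grip, so the trigger is at its stop. It has been in since about 11.2 s. I'll hold it to ~13.4 s, then release.

```bash
for i in 1 2 3; do python3 -m jog '[[1,0,0,0,0,0,0],[1,0,0,0,0,0,0],[1,0,0,0,0,0,0],[1,0,0,0,0,0,0],[1,0,0,0,0,0,0]]' 40 | grep -E 'time|open'; done
python3 -m jog '[[1,0,0,0,0,0,0],[1,0,0,0,0,0,0],[1,0,0,0,0,0,0]]' 40
python3 -m jog '[[0.3,0,0,0,0,0,0],[0,0,0,0,0,0,0],[0,0,0,0,0,0,0],[0,0,0,0,0,0,0]]'
python3 -m jog '[[0,-0.05,0.17,0,0,0,0],[0,-0.05,0.17,0,0,0,0]]'
python3 -m jog '[[0,0,0,1,0,0,0],[0,0,0,2.5,0,0,0],[0,0,0,4,0,0,0],[0,0,0,6,0,0,0],[0,0,0,6.5,0,0,0]]'
python3 -m jog '[[0,0,0,0,0,0,0],[0,0,0,0,0,0,0]]'
python3 chk.py w9
python3 - <<'E'
from h import *
im,W=cloud('top'); save(im,'top9.png')
a=cv2.imread('pics/top0.png').astype(int);b=cv2.imread('pics/top9.png').astype(int)
cv2.imwrite('pics/end.png',np.hstack([cv2.imread('pics/w9.png')[:, :400],cv2.resize(b[100:300,90:460].astype(np.uint8),(400,384))]))
E
```

```text
time: 12.05
opening: 0.0499
time: 12.55
opening: 0.0501
time: 13.05
opening: 0.05
time: 13.35
ee_pos: [0.5686, -0.2282, 0.038]
tcp_rot: [-90.0, 0.0, -73.0]
wrist_force: [-3.7, 1.7, 5.5]
opening: 0.0503
time: 13.75
ee_pos: [0.569, -0.2288, 0.0375]
tcp_rot: [-90.0, -0.0, -73.1]
wrist_force: [0.1, -0.5, 0.4]
opening: 0.0854
time: 13.95
ee_pos: [0.5675, -0.2241, 0.0375]
tcp_rot: [-90.0, -0.0, -73.0]
wrist_force: [-0.5, -0.5, 0.8]
opening: 0.0853
time: 14.45
ee_pos: [0.5688, -0.2248, 0.206]
tcp_rot: [-89.7, -0.3, -73.1]
wrist_force: [-0.0, -0.5, 0.2]
opening: 0.0853
time: 14.65
ee_pos: [0.5674, -0.2243, 0.1985]
tcp_rot: [-90.0, 0.0, -73.1]
wrist_force: [-0.3, 0.2, -0.4]
opening: 0.0856
14.7 [ 0.56706081 -0.22415193  0.19772134] [-90.11743295   0.09139729 -73.05122124] [ 0.10371881  0.80788603 -0.20781887]
nose front 1124 x [-11.9  -0.   11.9] y [-29.6 -16.   -1.4] z [78.1 82.6 86.5]
nose sides 1917 x [-23.6  -1.1  21.1] y [-29.7 -16.5  -1.3] z [66.3 81.  86.1]
bracket web 3902 x [-28.4  -0.5  26.8] y [ 6.2  7.4 14.2] z [ 74.4 123.7 143.6]
foot 4
trigger 767 x [-108.3  -77.6  -45.7] y [-194.9 -107.4 -102.6] z [ 66.2  70.8 254.9]
grip 2946 x [-124.2  -90.6  -60.6] y [-163.1 -145.2 -127.7] z [69.5 76.  77.8]
tcp in stand -91.63799065833452 -133.26793424593015
```

View pics/end.png

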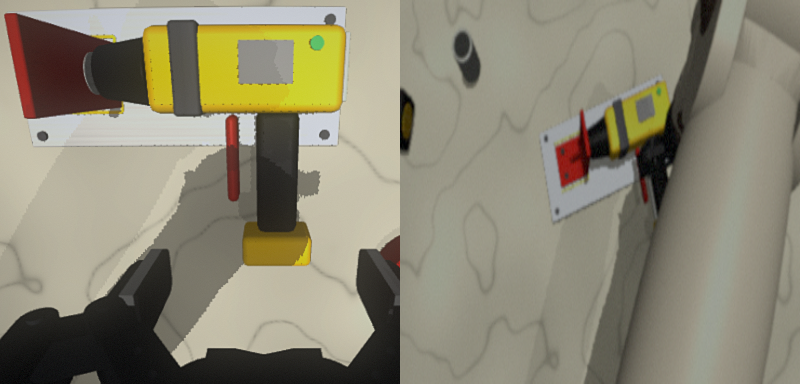

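The trigger has sprung out again (232,160). The bracket still stands squarely about 8 mm from the nose, nothing else has moved, and the robot touches nothing.

```bash
python3 -c "
from workcell import bot
print(bot.job_done())"
```

```text
the job is handed in; nothing more can be done
None
```

The bracket is standing on the plate in front of the gun's nose, the trigger has been squeezed and released, and I handed the job in at about 14.7 s.

- **Bracket:** I gripped the web near its top, set it down and let go. The last checks put its bare face 7–8 mm from the nose, centred to about 1 mm, with the commanded turn matching the stand's. The highest wrist force I saw was about 22 N, at touchdown on the plate; the nose was not touched.
- **Trigger:** I squeezed it until the fingers stopped at 50 mm, which is the trigger's stop. It stayed in from about 11.2 to 13.4 s, and the picture afterwards shows it sprung out again.
- **Final state:** The bracket's position measured the same before and after the squeeze, and the gripper is clear above the gun.
- **Other things:** The offcut still stands. The tape measure and collar were only partly in view at the end, and I did not measure any of the three again. The gripper never came near them.

Nothing failed, but wrist-camera depth readings differed by 1–1.5 mm between viewpoints.

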